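Draw a dropped ring out from under the bench guard with a hooked rod

TASK

A steel ring, perhaps contaminated, has rolled under the fixed clear guard: first set the blue tube rack aside, upright on the bench and fully off the pale-blue pad. Then, never touching the ring with the gripper and only lightly touching the thin plastic guard, use the green-handled hooked rod to draw the ring out until it lies flat and wholly on the pad. Finally lay the rod flat on the bench, unhooked and at least 10 cm clear of the ring, and leave the other things where they are.

Things in the scene. Friction and masses are not known exactly. Their poses are not given: they have to be found in the camera images.
- guard: Fixed clear plastic box with orange edges, open only at its mouth. Origin: on the bench, middle of the mouth's lower edge; x points level into it, z up. Inside: y from -85 to +85 mm, flat back wall's inner face at x = 150, 80 high; walls and roof 6 thick. No sill. Foot tabs 18 wide, 4 high outside both sides at mid depth. Pressing it with 40 N (rod, fingers or arm) is too hard.
- ring: Loose steel ring lying flat under the guard, close to its back wall: outer diameter 64 mm, hole diameter 22 mm, 10 mm thick, about 0.15 kg. Origin: centre of its underside; z up.
- rod: Telescopic hooked rod, 0.17 kg, lying on the flat underside of its green handle: 110 mm long (x), 22 wide (y), 30 high (z). Origin: centre of the handle's underside; x points to the hook, z up. From the tube a 7 mm steel shaft runs on along x at z = 26, ending in a straight round-ended leg, 7 mm thick, pointing down, its foot 1 mm above the level of the handle's underside.
- rod_tube_end (a point): Front end of the rod's 12 mm outer tube, on its axis, fixed 130 mm ahead of the rod's origin, 26 mm up. The shaft is left pulled out by an unknown amount, not in the readings: the leg's axis is 65 to 155 mm ahead of this point (x = 195 to 285 in the rod's frame). See it, or feel for something known, such as the guard's back wall. The shaft slips only at 60 N or more.
- rack: Loose blue tube rack, a solid block 44 mm (x) by 90 mm (y) by 50 mm high with a few white caps 3 mm above its top, 0.16 kg, standing on the pad before the guard's mouth. Origin: centre of its underside; z up.
- pad: Pale-blue absorbent pad on the bench before the mouth, 140 mm (x, the direction into the guard) by 150 mm (y), practically flush with the bench (1 mm, fixed, not felt). Origin: its centre, z up.
- amber_bottle: Bystander: amber bottle 40 mm across, 85 mm high. Origin: centre of its underside.
- jar: Bystander: white jar with a red cap, 48 mm across, 55 mm high. Origin: centre of its underside.
- tip_box: Bystander: grey tip box with a clear lid, 80 (x) by 115 (y) by 59 mm high. Origin: centre of its underside.
- pipette: Bystander: white and grey pipette lying down along its x, 135 mm behind its origin to 145 mm before it, 24 mm wide and high. Origin: on the bench under it.
- beaker: Bystander: glass beaker 64 mm across, 80 mm high. Origin: centre of its underside.
- dishes: Bystander: stack of two shallow dishes, 88 mm across, 30 mm high. Origin: centre of its underside.
Things that resemble listed ones, but are neither listed nor needed, are in the scene too. Of the things like the rack, leave any that is red, turquoise or yellow; of the rest the larger one is meant.

How it is judged:
By the outcome, as a careful person would: the job done as asked, in the order asked, and still so for the second after the job is handed in, with the robot touching nothing.
It also fails if it takes over 69 s, if anything falls off the work surface, if the arm or the gripper's body presses on something with over 40 N, if the wrist force passes 120 N, or if a joint passes its speed limit or range.

ROBOT

A 6-joint arm with a two-finger parallel gripper is mounted at the origin on the work surface. World frame = base frame: x ahead of the robot, y to its left, z up, the work surface at z = 0. Lengths are in mm, angles in degrees, forces in N, time in s.
With the tool pointing down it reaches from about 350 to 850 mm from the base axis. Payload 8.1 kg.
Tool frame: the origin (TCP) lies between the finger pads; the fingertips stand 22 mm ahead of it and the grasp point (between the pads) lies 3 mm ahead of it (r.nose_length is the z of the fingertips in the tool frame, in mm); z points along the fingers, x is the direction in which the jaws open and shut, and the axes are right-handed (so a half turn about z gives the same grasp; the last joint's range is limited). The gripper opens to 85 mm and grips with 20 to 120 N. Pads are 22 mm wide; open, the fingers measure 114 mm over their backs; the gripper's body (76 mm by 85 mm) begins 54 mm behind the grasp point. The pads swing forward as they close: fully open they stand 13 mm farther back than shut.
Start: joints at [60.539, 7.471, 85.268, -0, 87.261, -4.893], TCP at [249.448, 545.693, 253.292] pointing down, gripper open.
Joint ranges: [-169.43, 169.43], [-51.17, 129.36], [1.28, 143.12], [-76.62, 256.62], [0, 156.53], [-152.29, 152.29]. Speed limits (degrees/s): [136.94, 136.94, 159.86, 180, 180, 180].

INTERFACE

Orientations are given as [roll, pitch, yaw] about the fixed x, y, z axes, in that order (R = Rz(yaw) Ry(pitch) Rx(roll)).
In Python, from bench import r gives the robot as it stands.
- The arm moves only by the shell command python3 -m jog 'ROWS' [FORCE]. ROWS is JSON, a list of rows, each a list of 5 numbers: the shift along the tool's x, y, z in m, then the turn about the tool's z in degrees, then the opening in per cent of the stroke, from 0 (shut) to 100 (fully open). A call has 1 to 8 rows; each row is the pose to reach, as a shift and turn from the pose measured when the call began, along the tool's axes at that moment; what a row does not reach only later rows make up. A row lasts 1/10 s, in which the tool goes at most 50 mm and 8.59 degrees, less where a joint would pass 70% of its speed; a pose out of reach is approached as far as the arm can. A call with a gripper value outside its range is refused whole. The fingers move at their own pace and stop on an object; FORCE is the grip in N (left out, the last holds). Time passes only in rows, so rows that repeat a pose let the fingers close. It gives the time, the measured TCP pose, the force and the opening at its end, in the units of the state.
- r.sense(): the state, without advancing time (a new reading comes with each control period).
- r.snapshot(name): name is "scene" or "top" or "wrist"; returns a dict with "image" (384x512x3 uint8, red, green, blue), "K" (3x3 intrinsics, pixels), "T" (4x4, takes a point from camera to world coordinates); the wrist camera has in their place "tool_from_camera" (4x4, takes a point from camera to tool coordinates, whose origin is the TCP and whose axes are the tool frame's). Camera axes: x right, y down, z forward; pixel columns grow to the right and rows downward; lengths in mm; the calibration is good to about 2 mm. A picture is of the moment at which its call begins: read the wrist's pose just before it. There is no depth.
- r.hand_in(): hands the job in, once; it reports no verdict.
Trained networks look in a picture, given as the dict that the camera call returned (one of the last four; its "shot" number tells which), for a name from the list of things; names that differ only in an ending like _2 or _b are one class to them, and where a whole thing is asked for, a point or a joint stands for the part that bears it (a point fixed in the world has none). Each returns a list of dicts, best first, with "conf" (0 to 1); they miss things now and then, are a little off and sometimes report something else, mostly with a low value. They report only what shows in the picture. A call takes as long as a camera call. They do not tell look-alikes from the thing itself.
- r.search_frame(picture, label): "bbox" ([left, top, right, bottom] in pixels, round what is visible of it).
- r.pinpoint(picture, label): "uv" ([column, row] in pixels: a listed point, or the origin of a listed thing).
The state is a dict: "time": time; "joint_pos": joint angles; "qd": joint speeds; "joint_efforts": joint torques, N m; "tool_pos": TCP position; "tcp_rot": TCP orientation; "ft_force": force on the tool from outside, world axes, zero at the start; "wrist_torque": the same for the moment, N m; "finger_gap": finger opening in mm.
Only numpy, scipy, OpenCV 4.12 (cv2) and the standard library are available. Lean on these libraries where they do the work, as an engineer would, in place of code of your own. Each camera call takes 0.05 s, during which the arm holds its last target. There are 200 camera calls.

## Working session

There is one attempt and no reset: what is moved stays moved. The work goes in short steps, Python scripts to look and compute and a shell command to move; the robot and the scene stay as the last step left them, time stands still between calls to the robot, and variables do not carry over. Pictures are saved under pics/ and viewed, about 8 in all and at most 12, crops included, and the job is handed in when it is done.

```bash
mkdir -p pics
cat > h.py <<'E'
import numpy as np, cv2
from bench import r
def ray(p,uv,T=None):
    T=p["T"] if T is None else T
    T=np.array(T);d=T[:3,:3]@np.linalg.inv(p["K"])@np.array([uv[0],uv[1],1.0]);return T[:3,3],d
def onz(p,uv,z=0,T=None):
    o,d=ray(p,uv,T);return o+d*(z-o[2])/d[2]
def proj(p,X,T=None):
    T=np.array(p["T"] if T is None else T);c=np.linalg.inv(T)@np.append(X,1);u=np.array(p["K"])@c[:3];return u[:2]/u[2]
def save(p,n): cv2.imwrite("pics/"+n,p["image"][:,:,::-1])
E
python3 - <<'E'
from h import *
s=r.sense();print(s)
P={}
for n in("scene","top"):
    p=r.snapshot(n);P[n]=p;save(p,n+"0.png");print(n,np.round(p["T"],3).tolist(),p["K"][0][0])
    for l in "guard ring rod rod_tube_end rack pad amber_bottle jar tip_box pipette beaker dishes".split():
        a=r.pinpoint(p,l);b=r.search_frame(p,l)
        print(l,[(np.round(q["uv"]).tolist(),round(q["conf"],2),np.round(onz(p,q["uv"],26 if l=="rod_tube_end" else 0)[:2]).tolist()) for q in a[:4]],[(np.round(q["bbox"]).tolist(),round(q["conf"],2)) for q in b[:4]])
E
```

```text
{'time': 0.0, 'joint_pos': array([ 6.05382211e+01,  7.51510268e+00,  8.53297874e+01, -7.38180909e-04,
        8.72624583e+01, -4.89252135e+00]), 'qd': array([ 0.06304981, -0.01710023, -0.05249197, -0.02693752,  0.03850182,
       -0.08286951]), 'joint_efforts': array([-5.02765019e-03, -5.69439340e+01, -5.00524557e+01, -6.56753327e-04,
        1.57279830e-02,  6.83642293e-05]), 'tool_pos': array([249.19863485, 545.23279063, 252.23959233]), 'tcp_rot': array([-1.79991579e+02,  1.07020102e-01,  6.54307862e+01]), 'ft_force': array([-0.24577319, -0.37524537,  0.03065093]), 'wrist_torque': array([0.01169039, 0.00922725, 0.01400205]), 'finger_gap': 85.24087080196925}
scene [[-0.608, 0.622, -0.494, 1089.752], [0.794, 0.475, -0.379, 450.831], [-0.001, -0.623, -0.783, 957.486], [0.0, 0.0, 0.0, 1.0]] 381.53892717380387
guard [([304.0, 228.0], 0.6, [528.0, 169.0]), ([142.0, 194.0], 0.47, [732.0, -311.0])] [([288.0, 193.0, 374.0, 277.0], 0.95), ([361.0, 193.0, 380.0, 215.0], 0.72), ([115.0, 168.0, 162.0, 211.0], 0.26)]
ring [] []
rod [([194.0, 150.0], 0.82, [494.0, -317.0])] [([177.0, 140.0, 251.0
[... 2063 characters left out ...]
, 149.0], 0.73), ([220.0, 180.0, 229.0, 204.0], 0.66), ([197.0, 238.0, 220.0, 272.0], 0.63)]
pad [([228.0, 194.0], 0.86, [534.0, 75.0])] [([207.0, 178.0, 247.0, 213.0], 0.6)]
amber_bottle [([224.0, 143.0], 0.43, [728.0, 97.0])] [([150.0, 161.0, 200.0, 224.0], 0.58)]
jar [([160.0, 242.0], 0.52, [354.0, 309.0])] [([155.0, 237.0, 174.0, 251.0], 0.48)]
tip_box [([332.0, 140.0], 0.85, [752.0, -307.0])] [([313.0, 127.0, 354.0, 154.0], 0.73)]
pipette [([385.0, 201.0], 0.97, [523.0, -499.0])] [([379.0, 176.0, 397.0, 233.0], 0.77)]
beaker [([149.0, 155.0], 0.75, [675.0, 372.0])] [([137.0, 142.0, 156.0, 165.0], 0.67)]
dishes [([99.0, 198.0], 0.67, [506.0, 539.0])] [([85.0, 187.0, 117.0, 212.0], 0.73)]
```

View pics/top0.png

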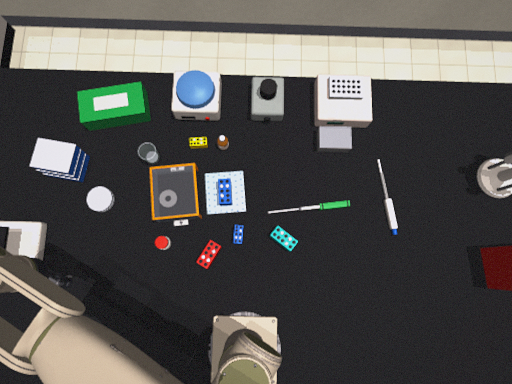

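View pics/scene0.png

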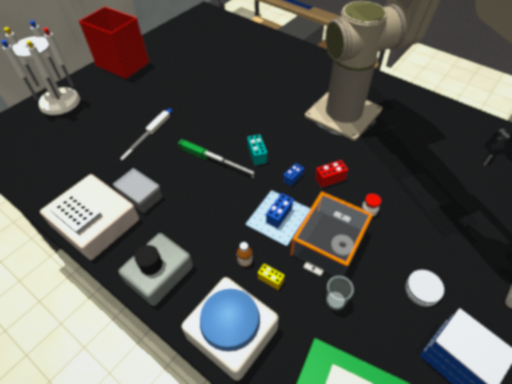

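The top view shows the guard at about u 150–202, v 164–226, with its mouth facing right (world −y). The ring is at (168,198), the blue rack on the pad at (224,191), and the rod from (269,212) to (350,205). The small blue rack at (238,234) is a decoy. Next I move above the pad to look closer.

```bash
python3 -m jog '[[-0.333,0.439,-0.05,-25,100],[-0.333,0.439,-0.05,-25,100],[-0.333,0.439,-0.05,-25,100],[-0.333,0.439,-0.05,-25,100],[-0.333,0.439,-0.05,-25,100],[-0.333,0.439,-0.05,-25,100],[-0.333,0.439,-0.05,-25,100],[-0.333,0.439,-0.05,-25,100]]'
cat >> h.py <<'E'
from scipy.spatial.transform import Rotation as Ro
def toolT(s=None):
    s=s or r.sense();T=np.eye(4);T[:3,:3]=Ro.from_euler("xyz",s["tcp_rot"],degrees=True).as_matrix();T[:3,3]=s["tool_pos"];return T
def wrist():
    Tt=toolT();p=r.snapshot("wrist");p["T"]=Tt@np.array(p["tool_from_camera"]);return p
def go(pos,yaw=None):
    """print tool shift in m and turn for target TCP pos (mm), yaw (deg)"""
    T=toolT();d=T[:3,:3].T@(np.array(pos)-T[:3,3]);y0=r.sense()["tcp_rot"][2]
    dy=0 if yaw is None else -((yaw-y0+180)%360-180)
    print("at",np.round(T[:3,3],1),"yaw",round(y0,2),"SHIFT",np.round(d/1000,4),"TURN",round(dy,2),"rows",round(np.linalg.norm(d)/50,1))
E
python3 -c "
from h import *
go([510,60,300],90)"
```

```text
time: 3.3
tool_pos: [435.9, 198.1, 289.5]
tcp_rot: [179.9, -0.0, 90.4]
ft_force: [2.0, 1.0, 0.2]
finger_gap: 85.8
at [435.9 198.1 289.5] yaw 90.44 SHIFT [-0.1387  0.073  -0.0105] TURN 0.44 rows 3.1
```

```bash
python3 -m jog '[[-0.138,0.073,-0.05,0,100],[-0.138,0.073,-0.05,0,100],[-0.138,0.073,-0.05,0,100],[-0.138,0.073,-0.05,0,100],[-0.138,0.073,-0.05,0,100]]'
python3 - <<'E'
from h import *
p=wrist();save(p,"w1.png");print(np.round(p["T"],3).tolist(),p["K"][0][0])
for l in "guard ring rack pad".split():
    print(l,[(np.round(q["uv"]).tolist(),round(q["conf"],2),np.round(onz(p,q["uv"],0)[:2]).tolist()) for q in r.pinpoint(p,l)[:3]])
E
```

```text
time: 3.8
tool_pos: [510.9, 58.7, 340.3]
tcp_rot: [179.9, -0.0, 90.2]
ft_force: [1.0, 0.3, 0.2]
finger_gap: 85.5
[[-0.004, 0.96, 0.279, 440.165], [1.0, 0.003, 0.001, 58.273], [-0.0, 0.279, -0.96, 459.717], [0.0, 0.0, 0.0, 1.0]] 321.0607250501421
guard []
ring []
rack [([118.0, 41.0], 0.75, [369.0, -123.0]), ([272.0, 164.0], 0.65, [532.0, 82.0]), ([233.0, 53.0], 0.64, [383.0, 27.0])]
pad [([279.0, 275.0], 0.25, [713.0, 96.0])]
```

View pics/w1.png

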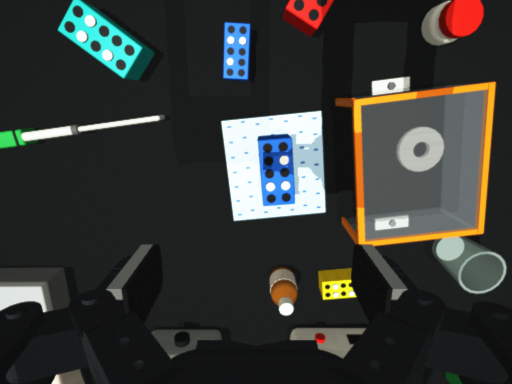

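The wrist view shows the rack top at about (277,170), the pad corners, the ring at (420,149) seen through the guard roof, and the rod with its hook at (162,118) and tube end at (76,130).

Run:
```python
from h import *
p=wrist()
f=lambda uv,z:print(uv,z,np.round(onz(p,uv,z)[:2],1))
print("pad");[f(u,0) for u in[(222,121),(321,111),(326,212),(234,221)]]
print("rack top");[f(u,50) for u in[(259,137),(291,135),(296,203),(264,206)]]
print("guard top");[f(u,86) for u in[(354,101),(495,83),(484,233),(360,244)]]
print("guard bot");[f(u,0) for u in[(337,100),(343,219)]]
f((420,149),10)
print("rod");[f(u,26) for u in[(22,137),(76,130),(160,118)]]
print("small rack etc");[f(u,0) for u in[(223,23),(225,79),(248,79),(150,65)]]
im=p["image"][:,:,::-1]
a=cv2.resize(im[90:260,320:512],None,fx=3,fy=3,interpolation=2);b=cv2.resize(im[60:190,0:190],None,fx=3,fy=3,interpolation=2)
c=np.zeros((600,800,3),np.uint8);a=a[:,:]
cv2.imwrite("pics/g1.png",a);cv2.imwrite("pics/rod1.png",b)
print([(q["uv"],q["conf"]) for q in r.pinpoint(p,"rod_tube_end")],[(q["uv"],q["conf"]) for q in r.pinpoint(p,"rod")])
```

```text
pad
(222, 121) 0 [468.7  13.4]
(321, 111) 0 [453.9 150.9]
(326, 212) 0 [602.1 168.1]
(234, 221) 0 [617.9  28.7]
rack top
(259, 137) 50 [484.8  64.9]
(291, 135) 50 [481.9 105.2]
(296, 203) 50 [571.9 115.4]
(264, 206) 50 [576.5  72.7]
guard top
(354, 101) 86 [439.9 170.2]
(495, 83) 86 [419.4 323.6]
(484, 233) 86 [597.6 348.2]
(360, 244) 86 [614.1 194.1]
guard bot
(337, 100) 0 [439.  171.9]
(343, 219) 0 [613.2 194.8]
(420, 149) 10 [503.9 290.9]
rod
(22, 137) 26 [ 490.3 -251.4]
(76, 130) 26 [ 480.5 -178. ]
(160, 118) 26 [463.9 -65.3]
small rack etc
(223, 23) 0 [344.9  17.3]
(225, 79) 0 [413.2  18.6]
(248, 79) 0 [412.9  49.7]
(150, 65) 0 [396.4 -81.1]
[([76.8, 130.1], 0.72), ([272.8, 166.7], 0.36)] []
```

View pics/g1.png

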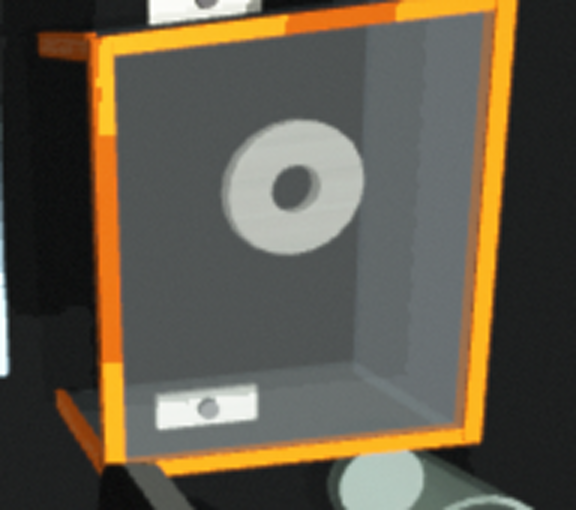

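Guard: mouth centre ≈(527,182), yaw ≈97.7°. Ring ≈(504,291). Pad centre ≈(536,90). Rack ≈(529,90), long axis at 6°. Rod tube end ≈(480,−178), leg ≈(464,−65), direction ≈98.4°, so the leg is at about x = 244 in the rod's frame. Next, grasp the rack.

```bash
python3 -m jog '[[0.031,0.018,0.22,-5,100],[0.031,0.018,0.22,-5,100],[0.031,0.018,0.22,-5,100],[0.031,0.018,0.22,-5,100],[0.031,0.018,0.22,-5,100],[0.031,0.018,0.26,-5,100],[0.031,0.018,0.3,-5,100],[0.031,0.018,0.306,-5,100]]'
python3 -m jog '[[0,0,0,0,0],[0,0,0,0,0],[0,0,0,0,0],[0,0,0,0,0],[0,0,0,0,0],[0,0,0,0,0]]' 30
python3 -c "
from h import *
go([660,-80,120],95)"
```

```text
time: 5.0
tool_pos: [522.5, 93.3, 27.8]
tcp_rot: [-179.5, -0.0, 95.6]
ft_force: [-0.7, -1.0, -0.3]
finger_gap: 85.4
time: 5.6
tool_pos: [524.5, 93.5, 30.3]
tcp_rot: [-179.7, -0.0, 95.6]
ft_force: [-0.7, -0.0, 8.5]
finger_gap: 43.5
at [524.5  93.5  30.3] yaw 95.6 SHIFT [-0.1858  0.1175 -0.0904] TURN 0.6 rows 4.8
```

```bash
python3 -m jog '[[0,0,-0.03,0,0],[0,0,-0.07,0,0],[-0.04,0.025,-0.08,0,0],[-0.085,0.055,-0.08,0,0],[-0.13,0.085,-0.08,0,0],[-0.186,0.118,-0.08,0,0],[-0.186,0.118,-0.08,0,0],[-0.186,0.118,-0.08,0,0]]'
python3 - <<'E'
from h import *
p=r.snapshot("scene")
q=r.search_frame(p,"rack");print([(np.round(a["bbox"]),round(a["conf"],2)) for a in q]);go([660,-80,33],95)
save(p,"s2.png")
E
```

```text
time: 6.4
tool_pos: [662.2, -83.7, 110.4]
tcp_rot: [-179.8, 0.0, 95.4]
ft_force: [-1.0, 1.1, -1.7]
finger_gap: 43.5
[(array([316., 162., 349., 188.]), 0.94), (array([187., 186., 212., 217.]), 0.69), (array([245., 138., 266., 164.]), 0.66), (array([257., 264., 284., 292.]), 0.56), (array([281., 165., 304., 185.]), 0.5)]
at [660.5 -80.4 109.8] yaw 95.53 SHIFT [ 0.0004 -0.0001  0.0768] TURN 0.53 rows 1.5
```

```bash
python3 -m jog '[[0,0,0.03,0,0],[0,0,0.055,0,0],[0,0,0.07,0,0],[0,0,0.077,0,0],[0,0,0.078,0,0],[0,0,0.078,0,0]]'
python3 -m jog '[[0,0,0,0,100],[0,0,0,0,100],[0,0,0,0,100],[0,0,0,0,100],[0,0,0,0,100],[0,0,-0.03,0,100],[0,0,-0.07,0,100],[0,0,-0.11,0,100]]'
python3 -c "
from h import *
go([500,-300,150],8.4)"
```

```text
time: 7.1
tool_pos: [660.8, -80.2, 33.0]
tcp_rot: [-179.8, -0.0, 95.6]
ft_force: [0.6, -0.4, -1.4]
finger_gap: 43.6
time: 7.9
tool_pos: [660.4, -80.1, 143.3]
tcp_rot: [-179.7, -0.1, 95.5]
ft_force: [-0.2, -0.3, 1.0]
finger_gap: 85.7
at [660.4 -80.1 143.3] yaw 95.55 SHIFT [-0.2033 -0.1809 -0.006 ] TURN 87.15 rows 5.4
```

```bash
python3 -m jog '[[-0.1,-0.09,-0.1,87,100],[-0.203,-0.181,-0.107,87,100],[-0.203,-0.181,-0.107,87,100],[-0.203,-0.181,-0.107,87,100],[-0.203,-0.181,-0.107,87,100],[-0.203,-0.181,-0.107,87,100],[-0.203,-0.181,-0.107,87,100],[-0.203,-0.181,-0.107,87,100]]'
python3 -c "
from h import *
go([520,-270,300],8.4)"
```

```text
time: 8.7
tool_pos: [499.7, -301.5, 252.1]
tcp_rot: [-179.9, 0.2, 26.3]
ft_force: [0.7, 0.8, -1.0]
finger_gap: 85.2
at [ 499.7 -301.5  252.1] yaw 26.27 SHIFT [ 0.032  -0.0193 -0.048 ] TURN 17.87 rows 1.2
```

```bash
python3 -m jog '[[0.03,-0.05,-0.05,18,100],[0.03,-0.05,-0.05,18,100],[0.03,-0.05,-0.05,18,100],[0.03,-0.05,-0.05,18,100]]'
python3 - <<'E'
from h import *
p=wrist();save(p,"w2.png")
for l in("rod","rod_tube_end","rack"): print(l,[(np.round(q["uv"],1).tolist(),round(q["conf"],2),np.round(onz(p,q["uv"],26 if l=="rod_tube_end" else 0)[:2],1).tolist()) for q in r.pinpoint(p,l)[:3]])
print([(q["bbox"],q["conf"]) for q in r.search_frame(p,"rod")])
import pickle;pickle.dump({"T":p["T"],"K":p["K"]},open("w2.pkl","wb"))
E
```

```text
time: 9.1
tool_pos: [504.8, -243.5, 302.2]
tcp_rot: [179.9, 0.2, 8.4]
ft_force: [0.6, -0.2, -0.2]
finger_gap: 85.1
rod [([243.4, 199.7], 0.64, [495.0, -309.3])]
rod_tube_end [([250.2, 101.8], 0.9, [486.5, -178.9])]
rack [([412.3, 38.9], 0.89, [668.1, -78.9]), ([164.1, 40.6], 0.74, [373.4, -124.2])]
[([235.4, 0.7, 252.7, 243.1], 0.66)]
```

View pics/w2.png

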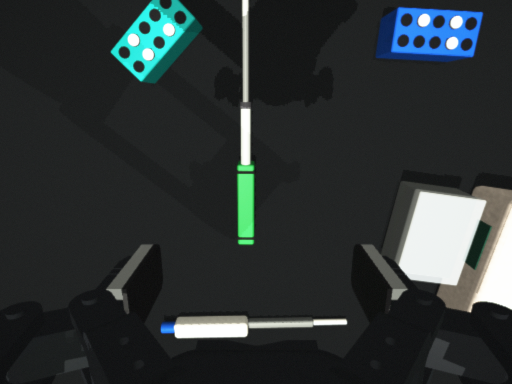

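Run:
```python
from h import *
import pickle;p=pickle.load(open("w2.pkl","rb"))
for uv,z in[((245.8,165),30),((245.8,242),30),((245.5,103.5),26),((245,3),26)]: print(uv,np.round(onz(p,uv,z),1))
go([497,-303,100],8.4);go([497,-303,27],8.4)
```

```text
(245.8, 165) [ 491.8 -254.5   30. ]
(245.8, 242) [ 506.1 -357.8   30. ]
(245.5, 103.5) [ 481.3 -181.7   26. ]
(245, 3) [466.2 -76.5  26. ]
at [ 504.  -243.8  300.5] yaw 8.3 SHIFT [-0.0144  0.0578  0.2005] TURN -0.1 rows 4.2
at [ 504.  -243.8  300.5] yaw 8.3 SHIFT [-0.0139  0.0579  0.2735] TURN -0.1 rows 5.6
```

```bash
python3 -m jog '[[-0.014,0.06,0.18,0,100],[-0.014,0.06,0.18,0,100],[-0.014,0.06,0.18,0,100],[-0.014,0.06,0.18,0,100],[-0.014,0.06,0.22,0,60],[-0.014,0.06,0.26,0,60],[-0.014,0.06,0.272,0,60],[-0.014,0.06,0.272,0,60]]'
python3 -m jog '[[0,0,0,0,0],[0,0,0,0,0],[0,0,0,0,0],[0,0,0,0,0],[0,0,0,0,0],[0,0,0,0,0]]' 70
python3 -c "
from h import *
print(r.sense()['ft_force'],r.sense()['joint_pos']);go([537,-150,60],7.7)"
```

```text
time: 10.15
tool_pos: [495.2, -304.0, 25.8]
tcp_rot: [-179.7, 0.6, 8.3]
ft_force: [-0.5, 0.0, 0.8]
finger_gap: 51.4
time: 10.75
tool_pos: [496.9, -305.2, 28.5]
tcp_rot: [-179.9, 0.4, 8.3]
ft_force: [-0.6, 0.5, 7.0]
finger_gap: 20.2
[-0.58214679  0.47785536  7.01516781] [-36.48537197  17.80244686  98.2294112   -0.20162621  64.32292921
 -44.71183233]
at [ 496.9 -305.2   28.5] yaw 8.31 SHIFT [ 0.0619 -0.1478 -0.0316] TURN 0.61 rows 3.3
```

```bash
python3 -m jog '[[0,0,-0.01,0,0],[0,0,-0.022,0,0],[0,0,-0.022,0,0],[0,0,-0.022,0,0]]'
python3 -c "
from h import *
print(r.sense()['ft_force'],r.sense()['wrist_torque']);go([558,-108,50],7.8)"
```

```text
time: 11.15
tool_pos: [497.5, -305.5, 51.4]
tcp_rot: [-179.9, 0.3, 8.3]
ft_force: [-0.2, -0.1, -2.0]
finger_gap: 21.3
[-0.20915587 -0.12429855 -1.99073131] [-0.06824701  0.0084268  -0.00950152]
at [ 497.5 -305.5   51.4] yaw 8.32 SHIFT [ 0.0885 -0.1867  0.0011] TURN 0.52 rows 4.1
```

```bash
python3 -m jog '[[0.02,-0.045,0,0.5,0],[0.04,-0.09,0,0.5,0],[0.06,-0.135,0,0.5,0],[0.075,-0.165,0,0.5,0],[0.088,-0.187,0,0.5,0],[0.088,-0.187,0,0.5,0],[0.088,-0.187,0,0.5,0]]'
python3 - <<'E'
from h import *
s=r.sense();print(s['ft_force'],s["tool_pos"],s["tcp_rot"])
import pickle
o=[]
for n,(x0,y0,x1,y1) in(("top",(140,150,270,230)),("scene",(240,160,390,285))):
    p=r.snapshot(n);pickle.dump({k:p[k] for k in("T","K")},open(n+".pkl","wb"))
    c=cv2.resize(p["image"][y0:y1,x0:x1,::-1],(780,int(780*(y1-y0)/(x1-x0))),interpolation=2);o.append(c)
    print(n,c.shape,[(np.round(q["uv"],1),round(q["conf"],2)) for q in r.pinpoint(p,"rod_tube_end")+r.pinpoint(p,"ring")])
im=cv2.resize(np.vstack(o),None,fx=.53,fy=.53,interpolation=cv2.INTER_AREA);print(im.shape)
cv2.imwrite("pics/t3.png",o[0]);cv2.imwrite("pics/s3.png",o[1][:600])
E
```

```text
time: 11.85
tool_pos: [557.1, -107.2, 50.5]
tcp_rot: [-179.9, 0.4, 7.9]
ft_force: [-0.4, -0.7, -1.8]
finger_gap: 20.6
[-0.40702995 -0.66414845 -1.76490661] [ 557.07648351 -107.21714036   50.49766451] [-179.93601543    0.38449694    7.9144308 ]
top (480, 780, 3) [(array([243.7, 188.6]), 0.63)]
scene (650, 780, 3) [(array([141.4, 196.3]), 0.66), (array([261.5, 192.7]), 0.65)]
(599, 413, 3)
```

View pics/t3.png

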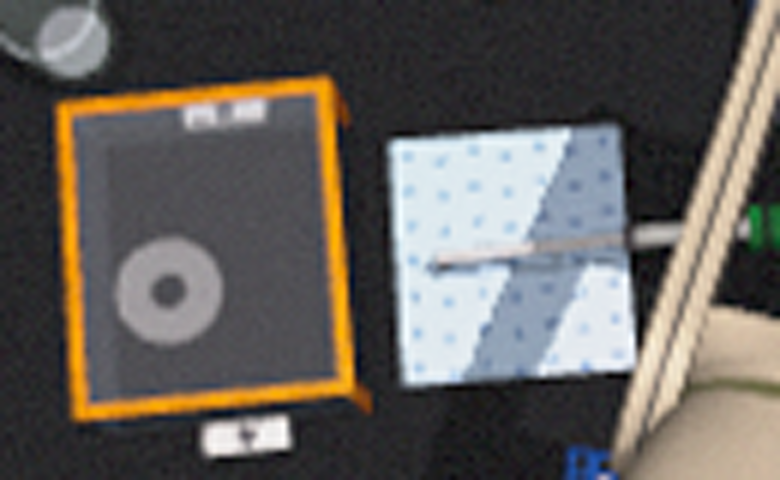

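Run:
```python
from h import *
import pickle
p=pickle.load(open("top.pkl","rb"))
g=lambda c:((140+(c[0]+.5)/6-.5),150+(c[1]+.5)/6-.5)
print("ring",onz(p,g((170,291)),10)); 
for c in((430,265),(436,265)): print("leg top",onz(p,g(c),48),"foot",onz(p,g(c),22))
print("tube",onz(p,g((632,236)),48))
print("guard top",[np.round(onz(p,g(c),86)) for c in((331,76),(356,396),(76,420),(58,100))])
print("pad",[np.round(onz(p,g(c),0)) for c in((388,140),(620,125),(636,370),(404,386))])
```

```text
ring [511.87411092 289.77765367  10.        ]
leg top [525.17147412 130.92101888  48.        ] foot [529.90008934 133.51137366  22.        ]
leg top [525.26942728 127.41313032  48.        ] foot [529.99998101 129.93406374  22.        ]
tube [545.80415116  13.17048286  48.        ]
guard top [array([628., 189.,  86.]), array([442., 165.,  86.]), array([425., 321.,  86.]), array([609., 345.,  86.])]
pad [array([611., 165.,   0.]), array([625.,  23.,   0.]), array([473.,   9.,   0.]), array([460., 148.,   0.])]
```

View pics/s3.png

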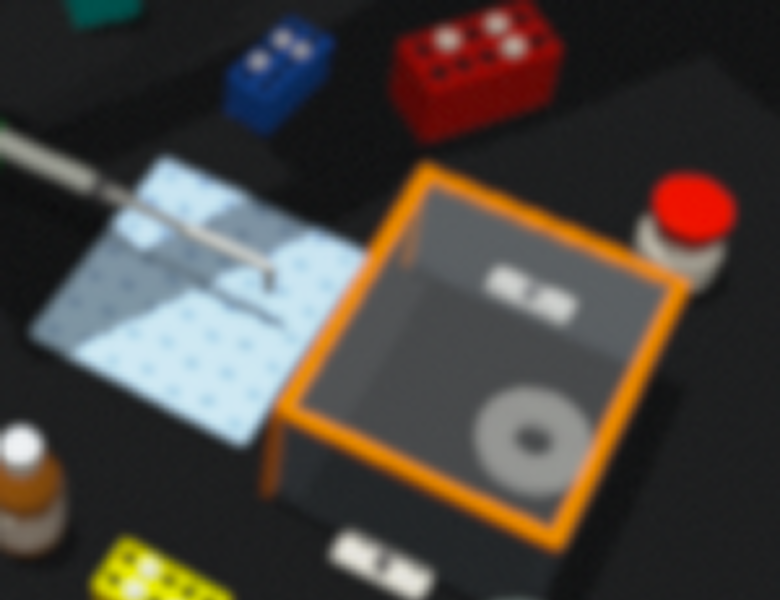

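Run:
```python
from h import *
import pickle
p=pickle.load(open("scene.pkl","rb"))
g=lambda c:((240+(c[0]+.5)/5.2-.5),160+(c[1]+.5)/5.2-.5)
print("ring",[onz(p,g(c),10) for c in((533,438),(532,440))])
print("leg foot",onz(p,g((270,289)),23),"leg top",onz(p,g((270,268)),48), "mid",onz(p,g((270,278)),36))
print("tube",onz(p,g((95,186)),48))
print("guard top",[np.round(onz(p,g(c),86)) for c in((426,162),(690,285),(557,549),(278,408))])
print("pad",[np.round(onz(p,g(c),0)) for c in((165,156),(245,446),(30,330))])
```

```text
ring [array([511.4547897 , 288.11548075,  10.        ]), array([512.88649384, 288.31865941,  10.        ])]
leg foot [525.41958887 121.23602142  23.        ] leg top [528.75955026 121.86236383  48.        ] mid [527.05420272 121.49054216  36.        ]
tube [542.58426739   8.01692859  48.        ]
guard top [array([439., 163.,  86.]), array([425., 320.,  86.]), array([605., 342.,  86.]), array([622., 189.,  86.])]
pad [array([469.,   5.,   0.]), array([607., 162.,   0.]), array([619.,  20.,   0.])]
```

```bash
python3 -m jog '[[0.001,-0.03,0,0,0],[0.002,-0.06,0,0,0],[0.004,-0.09,0,0,0],[0.005,-0.12,0,0,0],[0.006,-0.145,0,0,0],[0.006,-0.162,0,0,0],[0.006,-0.162,0,0,0],[0.006,-0.162,0,0,0]]'
python3 - <<'E'
from h import *
s=r.sense();print(s['ft_force'],s["tool_pos"],s["tcp_rot"])
import pickle
o=[]
for n,(x0,y0,x1,y1) in(("top",(145,160,225,220)),("scene",(280,190,380,265))):
    p=r.snapshot(n);pickle.dump({k:p[k] for k in("T","K","image")},open(n+".pkl","wb"))
    o.append(cv2.resize(p["image"][y0:y1,x0:x1,::-1],(400,300),interpolation=2))
cv2.imwrite("pics/both4.png",cv2.resize(np.vstack(o),None,fx=1,fy=1))
E
```

```text
time: 12.95
tool_pos: [541.4, 52.3, 51.2]
tcp_rot: [-180.0, 0.3, 7.8]
ft_force: [0.7, 0.5, -2.0]
finger_gap: 20.3
[ 0.72293162  0.54765996 -1.96780522] [541.38983329  52.28097145  51.20410327] [-179.9675017     0.32418848    7.75972567]
```

View pics/both4.png

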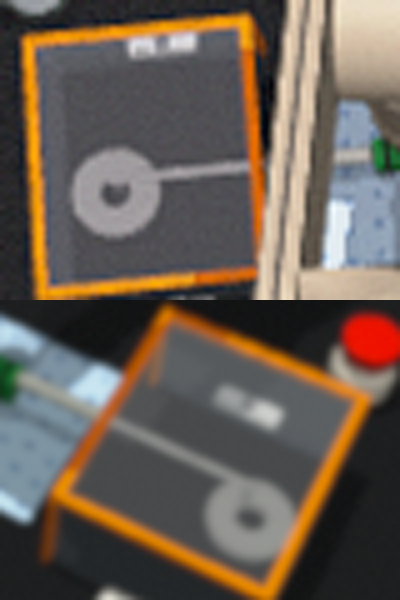

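Run:
```python
from h import *
import pickle
o=[]
for n,(x0,y0,x1,y1) in(("top",(156,185,190,211)),("scene",(328,300,352,330))):
    p=pickle.load(open(n+".pkl","rb"))
    if n=="scene": x0,y0,x1,y1=325,228,359,254
    c=p["image"][y0:y1,x0:x1,::-1].astype(float)
    c=np.clip((c-40)*1.7,0,255).astype(np.uint8)
    o.append(cv2.resize(c,None,fx=11.5,fy=11.5,interpolation=cv2.INTER_CUBIC))
cv2.imwrite("pics/z4.png",np.vstack(o));print(o[0].shape)
```

```text
(299, 391, 3)
```

View pics/z4.png

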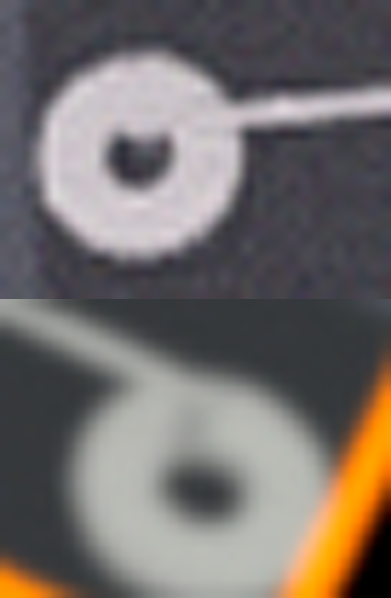

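Run:
```python
from h import *
import pickle
t=pickle.load(open("top.pkl","rb"));s=pickle.load(open("scene.pkl","rb"))
gt=lambda c:(156+(c[0]+.5)/11.5-.5,185+(c[1]+.5)/11.5-.5)
gs=lambda c:(325+(c[0]+.5)/11.5-.5,228+(c[1]-299+.5)/11.5-.5)
it=lambda u:((u[0]-155.5)*11.5-.5,(u[1]-184.5)*11.5-.5)
is_=lambda u:((u[0]-324.5)*11.5-.5,(u[1]-227.5)*11.5-.5+299)
print("ring top",onz(t,gt((141.5,154)),10),onz(t,gt((140,158)),10))
R=onz(s,gs((203,490)),10);print("ring scene",R)
for z,c in((23,(194,455)),(48,(188,385))): print("scene leg",z,onz(s,gs(c),z))
# shaft line in each, z=48: two points
for c in((391,97),(240,117)): print("top shaft",onz(t,gt(c),48))
for c in((10,308),(130,365)): print("scene shaft",onz(s,gs(c),48))
for d in((0,0),(0,-5),(0,-10),(5,-5),(5,-10)):
    for n,p,f,R in(("top",t,it,onz(t,gt((141.5,154)),10)),("scene",s,is_,R)):
        print(d,n,[np.round(f(proj(p,[R[0]+d[0],R[1]+d[1],z]))) for z in(23,48)])
```

```text
ring top [512.40941507 290.06109975  10.        ] [511.12710625 290.44405769  10.        ]
ring scene [512.21148015 288.88099362  10.        ]
scene leg 23 [512.86129962 284.33541908  23.        ]
scene leg 48 [512.12299582 277.69519511  48.        ]
top shaft [525.80054751 207.15232565  48.        ]
top shaft [518.31785803 252.73684288  48.        ]
scene shaft [519.44054592 231.79523602  48.        ]
scene shaft [515.74262236 263.6157264   48.        ]
(0, 0) top [array([133., 147.]), array([116., 133.])]
(0, 0) scene [array([211., 463.]), array([228., 409.])]
(0, -5) top [array([149., 147.]), array([133., 133.])]
(0, -5) scene [array([194., 452.]), array([210., 399.])]
(0, -10) top [array([165., 148.]), array([149., 134.])]
(0, -10) scene [array([176., 442.]), array([192., 388.])]
(5, -5) top [array([150., 131.]), array([134., 117.])]
(5, -5) scene [array([183., 466.]), array([200., 413.])]
(5, -10) top [array([166., 132.]), array([150., 117.])]
(5, -10) scene [array([166., 455.]), array([182., 402.])]
```

```bash
python3 -m jog '[[0,-0.005,0,0,0],[0,-0.005,0.005,0,0],[0,-0.005,0.01,0,0],[0,-0.005,0.013,0,0],[0,-0.005,0.015,0,0],[0,-0.005,0.015,0,0]]'
python3 -m jog '[[0,0,0.002,0,0],[0,0,0.003,0,0],[0,0,0.003,0,0]]'
```

```text
time: 13.65
tool_pos: [540.4, 56.6, 35.6]
tcp_rot: [-180.0, 0.4, 7.7]
ft_force: [-0.2, 0.2, -2.3]
finger_gap: 20.2
time: 13.95
tool_pos: [540.2, 56.6, 32.5]
tcp_rot: [-180.0, 0.4, 7.7]
ft_force: [0.3, -0.1, -1.7]
finger_gap: 20.2
```

```bash
python3 -m jog '[[0,0,0.002,0,0],[0,0.004,0.002,0,0],[0,0.008,0.002,0,0],[0,0.012,0.002,0,0],[0,0.016,0.002,0,0],[0,0.02,0.002,0,0],[0,0.025,0.002,0,0]]'
python3 - <<'E'
from h import *
for n in("top","scene"):
    p=r.snapshot(n)
    print(n,[(np.round(q["uv"],1),round(q["conf"],2),np.round(onz(p,q["uv"],0))) for q in r.pinpoint(p,"ring")])
    cv2.imwrite("pics/p5%s.png"%n,p["image"][:,:,::-1])
    # Ring mean shift by simple bright blob within guard
    x0,y0,x1,y1=(158,185,192,212) if n=="top" else (318,225,362,256)
    c=cv2.cvtColor(p["image"],cv2.COLOR_RGB2GRAY)[y0:y1,x0:x1];m=cv2.moments((cv2.morphologyEx((c>125).astype(np.uint8),cv2.MORPH_OPEN,np.ones((4,4)))))
    if m["m00"]: u=(x0+m["m10"]/m["m00"],y0+m["m01"]/m["m00"]);print(u,m["m00"],onz(p,u,10))
E
```

```text
time: 14.65
tool_pos: [543.6, 31.4, 30.4]
tcp_rot: [-180.0, 0.4, 7.7]
ft_force: [0.3, 1.7, -1.8]
finger_gap: 20.9
top [(array([272.6, 158.2]), 0.73, array([675., -86.,   0.]))]
(174.05116279069767, 198.1813953488372) 215.0 [512.12729511 267.73173805  10.        ]
scene [(array([422.2, 292. ]), 0.31, array([504., 529.,   0.]))]
(336.5176056338028, 242.34859154929578) 284.0 [516.91606184 272.97433424  10.        ]
```

```bash
python3 -m jog '[[0,0.015,0,0,0],[0,0.032,0,0,0],[0,0.05,0,0,0],[0,0.068,0,0,0],[0,0.086,0,0,0],[0,0.104,0,0,0],[0,0.118,0,0,0],[0,0.125,0,0,0]]'
python3 - <<'E'
from h import *
import pickle
o=[]
for n,(x0,y0,x1,y1) in(("top",(145,155,265,225)),("scene",(240,175,360,245))):
    p=r.snapshot(n)
    o.append(cv2.resize(p["image"][y0:y1,x0:x1,::-1],None,fx=4.2,fy=4.2,interpolation=2))
    print(n,[(np.round(q["uv"],1),round(q["conf"],2),np.round(onz(p,q["uv"],0))) for q in r.pinpoint(p,"ring")+r.pinpoint(p,"pad")])
cv2.imwrite("pics/both5.png",np.vstack(o))
E
```

```text
time: 15.65
tool_pos: [560.4, -93.8, 30.4]
tcp_rot: [-180.0, 0.4, 7.6]
ft_force: [-0.0, 1.2, -1.6]
finger_gap: 20.4
top [(array([207.1, 194.4]), 0.74, array([531., 151.,   0.])), (array([223.9, 145. ]), 0.59, array([720.,  97.,   0.])), (array([228.1, 192.3]), 0.65, array([541.,  75.,   0.])), (array([199.2, 191.9]), 0.31, array([540., 180.,   0.]))]
scene [(array([294.1, 226.8]), 0.59, array([541., 143.,   0.])), (array([274.8, 213.7]), 0.8, array([538.,  69.,   0.]))]
```

View pics/both5.png

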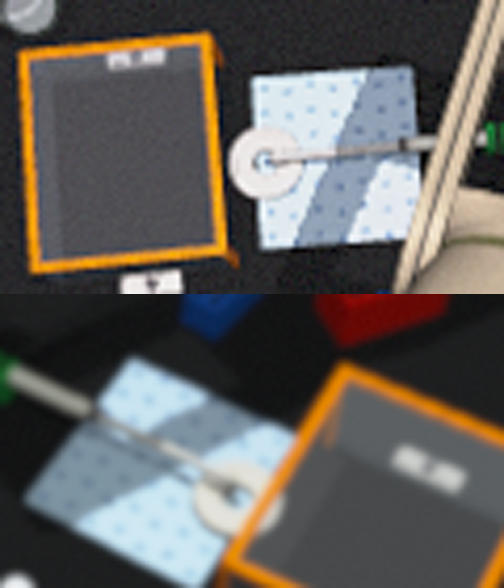

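The ring has left the guard and overlaps the pad's near edge, at crop (265,162) against the pad centre (336,157). It needs about 62 mm more.

```bash
python3 -m jog '[[0,0.014,0,0,0],[0,0.03,0,0,0],[0,0.046,0,0,0],[0,0.056,0,0,0],[0,0.062,0,0,0],[0,0.062,0,0,0],[0,0.062,0,0,0]]'
python3 -m jog '[[0,-0.005,0,0,0],[0,-0.005,0,0,0],[0,-0.005,-0.006,0,0],[0,-0.005,-0.014,0,0],[0,-0.005,-0.024,0,0],[0,-0.005,-0.04,0,0],[0,-0.005,-0.06,0,0],[0,-0.005,-0.06,0,0]]'
python3 - <<'E'
from h import *
o=[]
for n,(x0,y0,x1,y1) in(("top",(145,155,285,225)),("scene",(225,150,365,235))):
    p=r.snapshot(n)
    o.append(cv2.resize(p["image"][y0:y1,x0:x1,::-1],None,fx=3.8,fy=3.8,interpolation=2))
    print(n,[(np.round(q["uv"],1),round(q["conf"],2),np.round(onz(p,q["uv"],0))) for q in r.pinpoint(p,"ring")+r.pinpoint(p,"pad")])
cv2.imwrite("pics/both6.png",np.vstack(o))
print(r.sense()["ft_force"]);go([499,-306,90],8.4)
E
```

```text
time: 16.65
tool_pos: [568.3, -153.2, 30.1]
tcp_rot: [-179.9, 0.4, 7.7]
ft_force: [-0.0, -0.4, -1.4]
finger_gap: 20.9
time: 17.45
tool_pos: [570.9, -149.3, 94.9]
tcp_rot: [179.9, 0.0, 7.7]
ft_force: [0.8, -0.2, -0.9]
finger_gap: 20.9
top [(array([227.4, 192.5]), 0.58, array([540.,  77.,   0.])), (array([226.7, 195.3]), 0.84, array([530.,  79.,   0.]))]
scene [(array([274.7, 215.9]), 0.83, array([545.,  74.,   0.])), (array([242.9, 261.1]), 0.34, array([722.,  94.,   0.])), (array([273.8, 218. ]), 0.95, array([553.,  76.,  -0.]))]
[-0.41370388  0.71150192 -2.1041059 ]
at [ 567.3 -148.    88.9] yaw 7.66 SHIFT [-0.0887  0.1475 -0.0006] TURN -0.74 rows 3.4
```

View pics/both6.png

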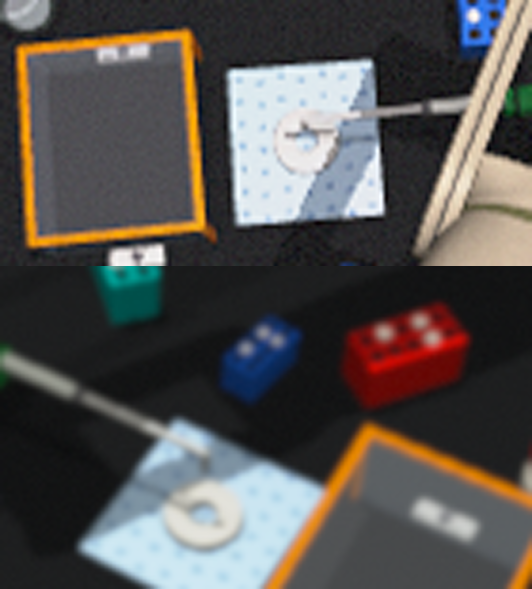

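The ring lies flat in the middle of the pad and the rod is lifted clear. I'll lay it back where it came from.

```bash
python3 -m jog '[[-0.02,0.035,0,-0.7,0],[-0.045,0.075,0,-0.7,0],[-0.07,0.115,0,-0.7,0],[-0.089,0.147,0,-0.7,0],[-0.089,0.147,0,-0.7,0],[-0.089,0.147,0.03,-0.7,0],[-0.089,0.147,0.05,-0.7,0],[-0.089,0.147,0.055,-0.7,0]]'
python3 -c "
from h import *
go([499,-306,29])"
```

```text
time: 18.55
tool_pos: [496.1, -303.4, 30.7]
tcp_rot: [-179.6, 0.8, 8.4]
ft_force: [-0.8, 0.1, -2.4]
finger_gap: 20.7
at [ 496.1 -303.4   30.7] yaw 8.36 SHIFT [0.0026 0.003  0.0016] TURN 0 rows 0.1
```

```bash
python3 -m jog '[[0,0,0.0,0,0],[0,0,0,0,0],[0,0,0,0,0]]'
python3 -c "
from h import *
go([499,-306,29])"
```

```text
time: 18.85
tool_pos: [496.9, -303.6, 31.8]
tcp_rot: [-179.7, 0.7, 8.4]
ft_force: [-0.2, -0.2, -1.7]
finger_gap: 21.0
at [ 496.9 -303.6   31.8] yaw 8.38 SHIFT [0.0018 0.0027 0.0027] TURN 0 rows 0.1
```

```bash
python3 -m jog '[[0,0,0.002,0,0],[0,0,0.003,0,0],[0,0,0.003,0,0],[0,0,0.003,0,0]]'
python3 -m jog '[[0,0,0,0,30],[0,0,0,0,60],[0,0,0,0,60],[0,0,0,0,60],[0,0,-0.02,0,60],[0,0,-0.05,0,60],[0,0,-0.09,0,60],[0,0,-0.13,0,60]]'
python3 -m jog '[[0,0.0,-0.05,0,100],[0,0,-0.1,0,100],[0,0,-0.15,0,100],[0,0,-0.15,0,100],[0,0,-0.15,0,100]]'
python3 - <<'E'
from h import *
o=[]
for n,(x0,y0,x1,y1) in(("top",(145,130,405,260)),("scene",(120,105,380,300))):
    p=r.snapshot(n)
    o.append(cv2.resize(p["image"][y0:y1,x0:x1,::-1],None,fx=1.8,fy=1.8,interpolation=2))
    print(n,[(l,np.round(q["uv"],1),round(q["conf"],2),np.round(onz(p,q["uv"],0)[:2])) for l in("ring","pad","rod","rod_tube_end") for q in r.pinpoint(p,l)[:2]])
cv2.imwrite("pics/end.png",np.vstack(o))
E
```

```text
time: 19.25
tool_pos: [496.9, -303.6, 28.9]
tcp_rot: [-179.7, 0.7, 8.4]
ft_force: [0.4, 0.9, -1.7]
finger_gap: 20.7
time: 20.05
tool_pos: [498.1, -303.8, 159.8]
tcp_rot: [-179.6, 0.7, 8.4]
ft_force: [0.6, 0.1, -0.0]
finger_gap: 51.2
time: 20.55
tool_pos: [500.9, -305.0, 312.1]
tcp_rot: [-179.8, 0.5, 8.4]
ft_force: [0.1, 0.8, -1.7]
finger_gap: 85.2
top [('ring', array([228. , 189.9]), 0.52, array([550.,  75.])), ('pad', array([227.8, 194.5]), 0.91, array([533.,  75.])), ('rod', array([329.9, 205.5]), 0.52, array([ 503., -297.])), ('rod_tube_end', array([297.1, 206. ]), 0.58, array([ 497., -178.]))]
scene [('ring', array([278.9, 215.9]), 0.53, array([537.,  84.])), ('pad', array([274.4, 216.3]), 0.66, array([547.,  74.])), ('rod', array([194.1, 150.6]), 0.57, array([ 493., -314.])), ('rod', array([276.2, 219. ]), 0.35, array([551.,  84.])), ('rod_tube_end', array([226.9, 161.1]), 0.82, array([ 461., -190.]))]
```

View pics/end.png

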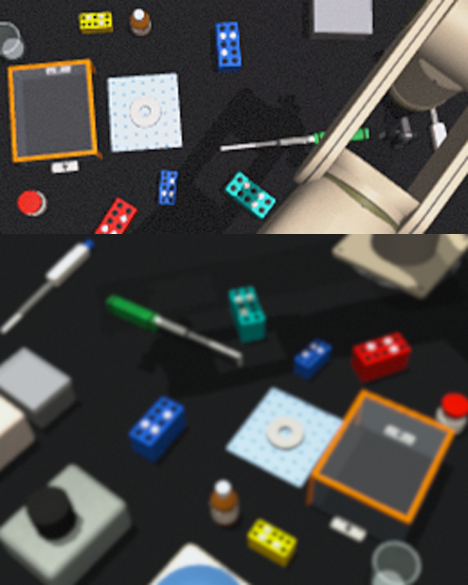

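```bash
python3 -c "
from bench import r
print(r.hand_in())"
```

```text
the job is handed in; nothing more can be done
None
```

The job is done and handed in, at about 21 s of simulated time.

- **Rack:** I stood the blue rack upright at about (660, −80), fully off the pad.
- **Ring:** I set the rod's leg in the ring's hole under the guard. I drew it out until it lay flat near the middle of the pad, with drag under 2 N and no sign of the guard being touched. The gripper never came near the ring.
- **Rod:** I lifted it off the ring and laid it back where it came from, with its hook about 17 cm from the ring's centre.

In the last top and scene pictures the ring is wholly on the pad, the rod lies flat and unhooked, the rack is upright, and the other things look unmoved.

Two things did not fully agree. Positions from the wrist camera and the fixed cameras differed by 4–8 mm, so I lined up the hook by its position relative to the ring in the pictures. The networks' positions for the ring and pad scattered by up to about 2 cm, so I judged the ring's placing from the pictures themselves.

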